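# Set the spare label dispenser on its pad, outlet towards the pointer

## Robot

A 7-joint arm with a two-finger parallel gripper is mounted at the origin on the work surface. World frame = base frame: x ahead of the robot, y to its left, z up, the work surface at z = 0. Lengths are in mm, angles in rad, forces in N, time in s.
With the tool pointing down it reaches from about 425 to 925 mm from the base axis. Payload 6.8 kg.
Tool frame: the origin (TCP) lies on the centre line of the jaws, within the pads' length; the fingertips stand robot.tips_ahead ahead of it and the grasp point (between the pads) lies 2 mm behind it (robot.tips_ahead is the distance from the TCP to the fingertips, in mm); y points along the fingers, x is the direction in which the jaws open and shut, and the axes are right-handed (so a half turn about y gives the same grasp; the last joint's range is limited). The gripper opens to 88 mm and grips with 3 to 60 N. Pads are 20 mm wide; open, the fingers measure 115 mm over their backs; the gripper's body (75 mm by 178 mm) begins 61 mm behind the grasp point.
Start: joints at [1.219, 0.477, 0.022, 1.555, -0.011, 1.109, -0.083], TCP at [162.948, -655.054, 239.664] pointing down, gripper open.
Joint ranges: [-2.96, 2.96], [-0.34, 2.1], [-1.41, 1.46], [0.24, 2.44], [-1.37, 4.51], [0.17, 1.92], [-2.96, 2.96]. Speed limits (rad/s): [2.39, 2.39, 3.14, 3.14, 3.14, 3.14, 3.14].

## Interface

Orientations are given as a unit quaternion [w, x, y, z].
In Python, from cell import robot gives the robot as it stands.
- The arm moves only by the tool arm_command, never from a script. Its argument "moves" is text: rows parted by semicolons, each of 7 numbers parted by spaces: the turn, a rotation vector about the tool's x, y, z in rad, then the shift along the tool's x, y, z in m, then the closure in counts, from 0 (fully open) to 255 (shut). In form: wx wy wz tx ty tz fingers; .... A call has 1 to 10 rows; each row shifts and turns the commanded pose from where the row before left it, along the tool's axes as they then stand; what a row does not reach is not made up. A row lasts 1/8 s, in which the tool goes at most 62.5 mm and 10.7 degrees, less where a joint would pass 70% of its speed; a pose out of reach is approached as far as the arm can. A call is refused whole if a number of a shift passes 0.0625 or a number of a turn 0.188, either way. A call with a gripper value outside its range is refused whole. The fingers move at their own pace and stop on an object; "force" is the grip in N (left out, the last holds). Time passes only in rows, so rows that do not move let the fingers close. It gives the time, the measured TCP pose, the force and the opening at its end, in the units of the state.
- robot.sense(): the state, without advancing time (a new reading comes with each control period).
- robot.read_camera(name): name is "side" or "top"; returns a dict with "color" (384x512x3 uint8, red, green, blue), "mtx" (3x3 intrinsics, pixels), "origin" and "attitude" of the camera in the world. Camera axes: x right, y up, looking along -z (the intrinsics and any distortion apply to the point x, -y, -z); pixel columns grow to the right and rows downward; lengths in mm; the calibration is good to about 2 mm. A picture is of the moment at which its call begins. There is no depth.
- robot.sign_off(): hands the job in, once; it reports no verdict.
The state is a dict: "t": time; "joints": joint angles; "joint_velocities": joint speeds; "effort": joint torques, N m; "tool_pos": TCP position; "tcp_rot": TCP orientation; "force": force on the tool from outside, world axes, zero at the start; "torque": the same for the moment, N m; "grip_width": finger opening in mm.
Only numpy, scipy, OpenCV 4.12 (cv2) and the standard library are available. Lean on these libraries where they do the work, as an engineer would, in place of code of your own. Each camera call takes 0.05 s, during which the arm holds its last target.

## Task

Take the spare label dispenser off the bolted one it is parked on: twist it until its beak is out from under the steel catch, then lift it off. Set it down gently and upright in the middle of the round rubber pad, with its beak facing the pointer on the board, and let go. Leave the tape dispenser, the rubber stamp and the carton where they are.

Things in the scene. Friction and masses are not known exactly. Their poses are not given: they have to be found in the camera images.
- spare: Spare label dispenser: loose upright grey plastic canister, 54 mm across, 100 mm high, 0.15-0.3 kg, with a black foot 46 mm across, 10 mm high, under it and a beak on its side. Origin: centre of the foot's underside; z up, x out through the beak. At the start it stands on the bolted dispenser, its beak under the catch (within 7 degrees of the stand's x); it turns freely there.
- spare_grip (a point): On the spare's axis, 80 mm above its underside: a good height to grip. The wall from 40 to 98 mm is plain and round, 54 mm across, and can be gripped at any yaw.
- beak_tip (a point): Centre of the end face of the spare's beak (outlet), 48 mm from its axis, 27 mm above its underside. The beak is a box 16 mm wide and 14 mm high that sticks out 21 mm from the wall.
- stand: Bolted dispenser, fixed to the table: a like canister on a round steel plate 110 mm across, with a steel catch, and its own beak low down. Origin: on the table under its axis; z up, x towards the catch. On top a black collar (60 mm outside, 50 mm inside, top at 98 mm) rings a recess, floor 90 mm above the table, in which the spare's foot stands with 2 mm play.
- catch (a point): Middle of the catch's roof: an 18 mm wide plate 36 to 60 mm from the stand's axis, 127 to 132 mm above the table, 3 mm above the spare's beak, carried by a post beyond the beak's tip. It stops the spare from being lifted. It is open on both sides: turning the spare 40 degrees or more either way frees the beak (60 is comfortable).
- station: Label station, fixed to the table: white board 156 x 110 mm, 6 mm thick, with a black rubber pad 80 mm across, its top 10 mm above the table, and a pointer. Origin: on the table under the pad's centre; z up, x from the pad's centre towards the pointer. The beak of a dispenser standing on the pad passes 16 mm above the pointer.
- pointer (a point): Tip of the pointer, a dark steel arrow lying on the board, its head aimed at the pad's centre: it reaches from 58 to 96 mm from that centre, top 14 mm above the table.
- tape_dispenser: Bystander: black desk tape dispenser, 150 x 60 mm, 92 mm high. Origin: centre of the underside.
- rubber_stamp: Bystander: wooden rubber stamp, 60 x 40 mm foot, 86 mm high. Origin: centre of the underside.
- carton: Bystander: small cardboard carton, 160 x 110 x 70 mm. Origin: centre of the underside.
There are look-alikes about, which are no part of the job. Leave any green, pink or red look-alike of the spare alone.

How it is judged (in metres and radians):
On the way:
1. the spare dispenser is lifted clear of the bolted one (height (world z) of spare above 0.115 m), for 0.1 s.
At the end, for the whole second after the job is handed in: The spare dispenser stands upright and still on the rubber pad, its axis within 15 mm of the pad's centre, its beak pointing within 15 degrees of the direction from the pad's centre to the pointer (horizontal distance between spare and station below 0.015 m and z of spare in the frame of station between 0.006 and 0.014 m and angle between spare's own z axis and vertical below 0.08 rad and angle between the x axis of spare and the x axis of station, either way round below 0.26 rad and x of beak_tip in the frame of station above 0 m and linear speed of spare below 0.02 m/s); the robot touches nothing.
It fails at once if the spare dispenser is slammed onto the station (over 60 N) (contact force between spare and station above 60 N).
It fails at once if the spare dispenser is dropped: out of the fingers more than 12 mm above the pad (contact force between the fingers and spare below 0.3 N and z of spare in the frame of station above 0.022 m and horizontal distance between spare and station below 0.06 m).
It fails at once if the tape dispenser, the rubber stamp or the carton is moved by more than 25 mm (distance of any of tape_dispenser, rubber_stamp, carton from where it was at the start of the episode above 0.025 m).
It also fails if it takes over 42 s, if anything falls off the work surface, if the arm or the gripper's body presses on something with over 40 N, if the wrist force passes 120 N, or if a joint passes its speed limit or range.

## Working session

There is one attempt and no reset: what is moved stays moved. The work goes in short steps, Python scripts to look and compute and a tool call to move; the robot and the scene stay as the last step left them, time stands still between calls to the robot, and variables do not carry over. Pictures are saved under pics/ and viewed, and the job is handed in when it is done.

Besides the shell and the picture viewer there is one more tool, called after ">>>" as name(argument=value, ...) on one line, values as JSON. arm_command: Moves the arm, as the interface text tells. Its arguments: {"type":"object","properties":{"moves":{"type":"string"},"force":{"type":"number"}},"required":["moves"]}

```bash
ls; mkdir -p pics
python3 - <<'E'
from cell import robot
import cv2
s=robot.sense();print(s, robot.tips_ahead)
for n in("side","top"):
    c=robot.read_camera(n);print(n,c["mtx"],c["origin"],c["attitude"],[k for k in c])
    cv2.imwrite(f"pics/{n}0.png",c["color"][:,:,::-1])
E
```

```text
pics
{'t': 0.0, 'joints': array([ 1.21890826,  0.47777976,  0.02236134,  1.55639941, -0.01150124,
        1.10929079, -0.08308548]), 'joint_velocities': array([-0.00035455,  0.00011873,  0.00093807,  0.00103539, -0.001724  ,
       -0.00119006, -0.00041331]), 'effort': array([-3.41878758e-04, -5.82845306e+01,  1.53425049e+00, -2.72607332e+01,
       -5.43848088e-02,  1.70858199e-02,  1.39808822e-04]), 'tool_pos': array([ 162.77687286, -654.51680119,  238.71772678]), 'tcp_rot': array([ 0.55743107, -0.55674839,  0.43600453, -0.43497344]), 'force': array([-0.98657837, -0.38513724, -0.3642911 ]), 'torque': array([-0.00810649,  0.01149572,  0.02066386]), 'grip_width': 87.84438328201644} 17.0
side [[434.41613298   0.         261.02459682]
 [  0.         434.41613298 196.16211361]
 [  0.           0.           1.        ]] [ 518.88783494 -991.64509676  813.22158931] [ 0.88547869  0.4639034  -0.00245095 -0.0267416 ] ['color', 'mtx', 'origin', 'attitude']
top [[390.1557023    0.         252.78255446]
 [  0.         390.1557023  191.08163756]
 [  0.           0.           1.        ]] [ 446.30955159   18.88788711 1416.97841783] [-0.70397994 -0.02689573  0.03274812  0.70895446] ['color', 'mtx', 'origin', 'attitude']
```

View pics/side0.png

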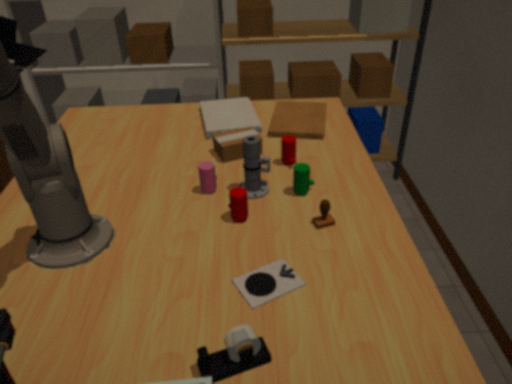

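View pics/top0.png

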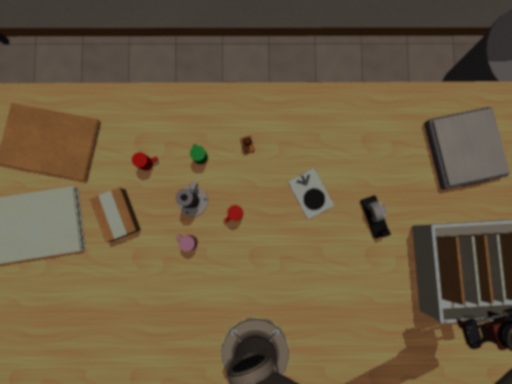

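```bash
cat > h.py <<'E'
import numpy as np, cv2
from scipy.spatial.transform import Rotation as R
def rot(q): return R.from_quat([q[1],q[2],q[3],q[0]]).as_matrix()
class Cam:
    def __init__(s,c): s.K=c["mtx"]; s.o=np.array(c["origin"]); s.R=rot(c["attitude"]); s.img=c["color"]
    def proj(s,P):
        p=(np.atleast_2d(P)-s.o)@s.R; p=p*[1,-1,-1]; u=p@s.K.T; return u[:,:2]/u[:,2:]
    def ray(s,uv):
        d=np.linalg.inv(s.K)@[uv[0],uv[1],1]; return s.R@(d*[1,-1,-1])
    def atz(s,uv,z):
        d=s.ray(uv); return s.o+d*(z-s.o[2])/d[2]
    def crop(s,x0,y0,x1,y1,k,fn):
        cv2.imwrite(fn,cv2.resize(s.img[y0:y1,x0:x1,::-1],None,fx=k,fy=k,interpolation=cv2.INTER_CUBIC))
def tri(c1,u1,c2,u2):
    d1=c1.ray(u1);d2=c2.ray(u2);A=np.stack([d1,-d2],1)
    t=np.linalg.lstsq(A,c2.o-c1.o,rcond=None)[0]
    a=c1.o+t[0]*d1;b=c2.o+t[1]*d2; return (a+b)/2,np.linalg.norm(a-b)
E
python3 - <<'E'
from cell import robot
from h import *
s=Cam(robot.read_camera("side"));t=Cam(robot.read_camera("top"))
s.crop(215,125,315,205,8,"pics/s1.png");t.crop(165,165,245,225,10,"pics/t1.png")
s.crop(225,250,315,315,8,"pics/s2.png");t.crop(280,160,345,225,9,"pics/t2.png")
E
```

```text
(no output)
```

View pics/s1.png

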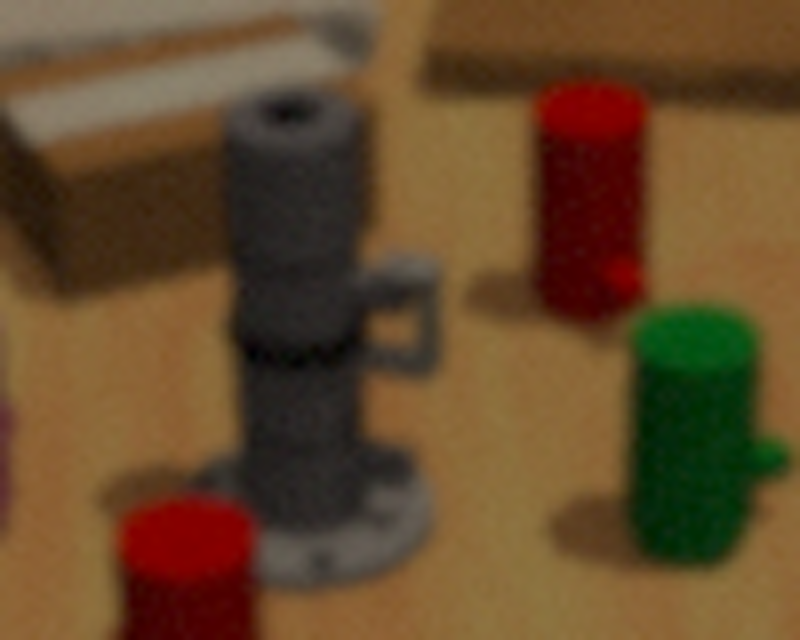

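View pics/t1.png

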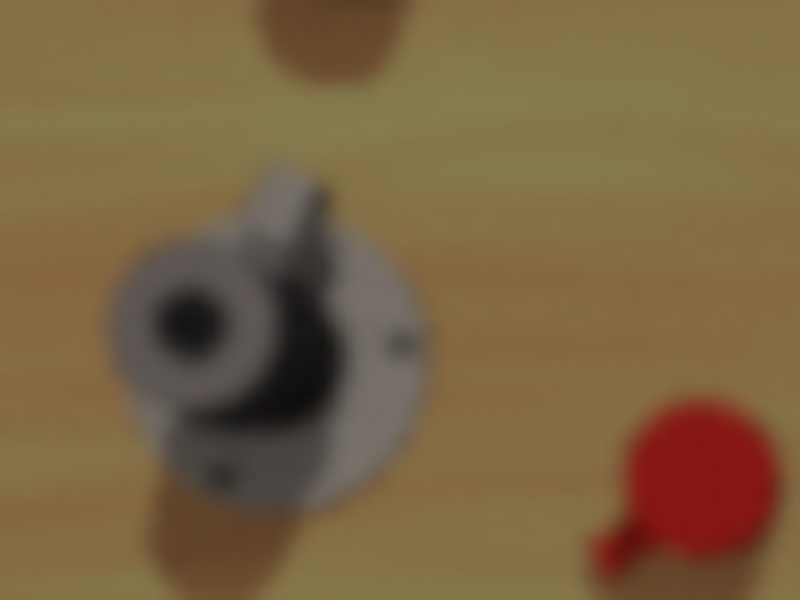

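View pics/s2.png

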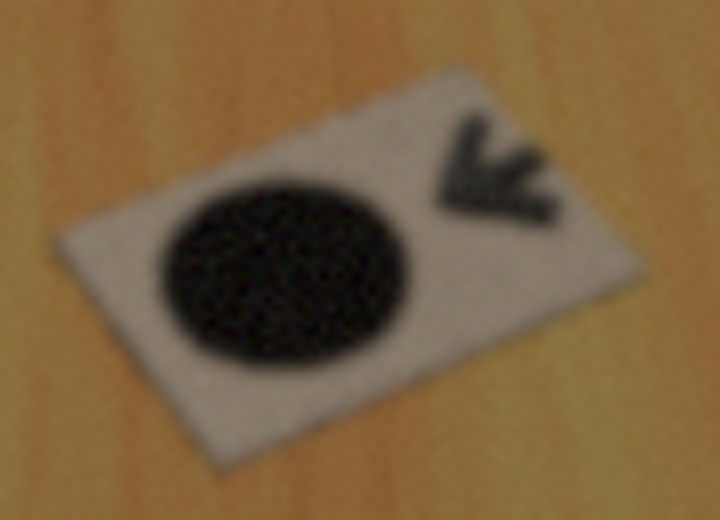

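View pics/t2.png

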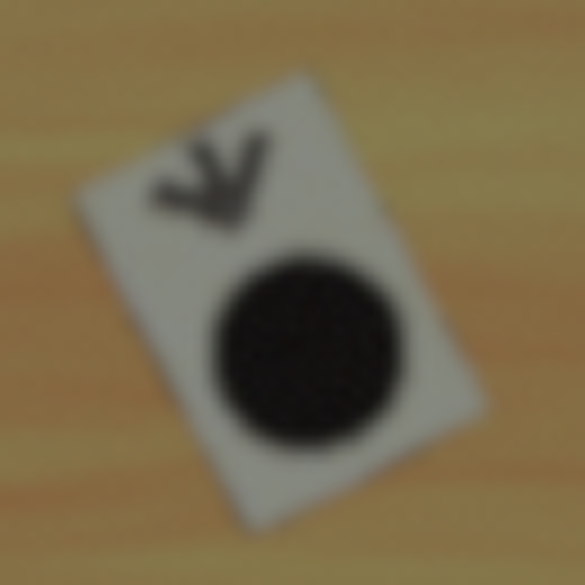

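Run:
```python
from cell import robot
from h import *
s=Cam(robot.read_camera("side"));t=Cam(robot.read_camera("top"))
def p(x,y,k,x0,y0): return np.array([(x+.5)/k-.5+x0,(y+.5)/k-.5+y0])
S1=lambda x,y:p(x,y,8,215,125);T1=lambda x,y:p(x,y,10,165,165);S2=lambda x,y:p(x,y,8,225,250);T2=lambda x,y:p(x,y,9,280,160)
np.set_printoptions(precision=1,suppress=True)
def show(n,a,b): print(n,*tri(s,a,t,b))
show("sparetop",S1(292,113),T1(191,324))
show("catch end",S1(415,262),T1(282,172))
show("plate",S1(315,512),T1(290,355))
# ellipse fit of pad
for c,(x0,y0,x1,y1),n in((s,(240,268,280,300),"s"),(t,(300,185,328,213),"t")):
    g=cv2.cvtColor(c.img,cv2.COLOR_RGB2GRAY)[y0:y1,x0:x1]
    m=(g<60).astype(np.uint8);cs,_=cv2.findContours(m,cv2.RETR_EXTERNAL,cv2.CHAIN_APPROX_NONE);k=max(cs,key=cv2.contourArea)
    M=cv2.moments(m*1,True);e=cv2.fitEllipse(k);uv=np.array(e[0])+[x0,y0];print(n,uv,e[1],M['m10']/M['m00']+x0,M['m01']/M['m00']+y0)
    if n=="s":us=uv
    else: ut=uv
show("pad",us,ut); print(s.atz(us,10),t.atz(ut,10))
show("tip",S2(440,200),T2(232,235));print(s.atz(S2(440,200),14),t.atz(T2(232,235),14))
show("tail",S2(540,155),T2(203,143));
# board corners
A=[(460,65),(645,272),(222,468),(62,242)];B=[(305,72),(78,192),(255,528),(485,405)]
print([s.atz(S2(*a),6)[:2] for a in A]);print([t.atz(T2(*a),6)[:2] for a in B])
```

```text
sparetop [534.3 226.4 188.5] 2.387807395941941
catch end [584.4 206.2 131.4] 5.734945806276512
plate [536.7 221.7   4. ] 4.192455194937842
s [260.2 284. ] (22.218406677246094, 29.68244171142578) 260.17657657657657 284.05585585585584
t [313.7 198.7] (19.435779571533203, 19.521045684814453) 313.6707692307692 198.71384615384616
pad [ 537.7 -214.3    3.6] 2.2502425272440005
[ 538.6 -220.3   10. ] [ 536.1 -213.2   10. ]
tip [ 587.4 -184.9    3.9] 6.211236575921546
[ 589.6 -194.6   14. ] [ 583.3 -183.4   14. ]
tail [ 622.6 -173.    10.2] 3.0924533771494778
[array([ 602.5, -123.8]), array([ 652.1, -222.7]), array([ 516.3, -292.7]), array([ 468.3, -196.8])]
[array([ 650.4, -215.5]), array([ 602. , -122.5]), array([ 465.9, -191.6]), array([ 514.6, -285.3])]
```

Run:
```python
from cell import robot
from h import *
np.set_printoptions(precision=3,suppress=True)
s=robot.sense();M=rot(s["tcp_rot"]);print(M);x=M[:,0];print(np.degrees(np.arctan2(x[1],x[0])))
```

```text
[[ 0.241 -0.     0.97 ]
 [-0.97   0.001  0.241]
 [-0.001 -1.    -0.   ]]
-76.03033564855879
```

```bash
cat > plan.py <<'E'
import numpy as np
# pose: x,y,z(mm), theta(deg). rows: wy, tx,ty,tz
def step(p,wy,tx,ty,tz):
    x,y,z,th=p; a=np.radians(th)-wy  # turn first
    a0=np.radians(th)
    x+=1000*(tx*np.cos(a0)-tz*np.sin(a0)); y+=1000*(tx*np.sin(a0)+tz*np.cos(a0)); z-=1000*ty
    return np.array([x,y,z,np.degrees(a)])
def need(p,q):
    """tool-frame delta from p to q at p's yaw: wy,tx,ty,tz (m)"""
    a=np.radians(p[3]);d=(np.array(q)-p)/1000
    return np.radians(p[3]-q[3]),d[0]*np.cos(a)+d[1]*np.sin(a),-d[2],-d[0]*np.sin(a)+d[1]*np.cos(a)
def now():
    from cell import robot
    from h import rot
    s=robot.sense();M=rot(s["tcp_rot"]);p=s["tool_pos"];tilt=np.degrees(np.arccos(-M[2,1]))
    print("t %.2f"%s["t"],"pose",np.round(p,1),"yaw %.1f tilt %.2f"%(np.degrees(np.arctan2(M[1,0],M[0,0])),tilt),"F",np.round(s["force"],1),"T",np.round(s["torque"],2),"w %.1f"%s["grip_width"],"j",np.round(s["joints"],2))
    return np.array([*p,np.degrees(np.arctan2(M[1,0],M[0,0]))])
E
python3 - <<'E'
from plan import *
p=now()
p=np.array([*p]);
for i in range(3):p=step(p,0,0,-.04,0)
for i in range(19):
    f=(i+1)/19;az=np.radians(-76+99*f);r=675+(580-675)*f
    q=[r*np.cos(az),r*np.sin(az),p[2],-76+69*f]
    n=np.round(need(p,q),3);print(n);p=step(p,*n)
print(p)
E
```

```text
t 0.30 pose [ 162.9 -654.9  239.4] yaw -76.0 tilt 0.03 F [-0.1 -0.1  0.3] T [-0.04 -0.05 -0.01] w 87.7 j [ 1.22  0.48  0.02  1.56 -0.01  1.11 -0.08]
[-0.064 -0.008 -0.     0.061]
[-0.063 -0.009 -0.     0.06 ]
[-0.064 -0.011 -0.     0.06 ]
[-0.063 -0.013 -0.     0.058]
[-0.063 -0.014 -0.     0.058]
[-0.064 -0.015 -0.     0.057]
[-0.063 -0.018 -0.     0.056]
[-0.064 -0.018 -0.     0.055]
[-0.063 -0.02  -0.     0.055]
[-0.063 -0.021 -0.     0.053]
[-0.064 -0.023 -0.     0.052]
[-0.063 -0.024 -0.     0.051]
[-0.064 -0.025 -0.     0.05 ]
[-0.063 -0.026 -0.     0.049]
[-0.063 -0.028 -0.     0.047]
[-0.064 -0.028 -0.     0.047]
[-0.063 -0.03  -0.     0.045]
[-0.063 -0.03  -0.     0.044]
[-0.064 -0.032 -0.     0.043]
[533.81715569 226.72886751 359.35141064  -6.98892134]
```

What could be mistaken for the spare, in side-view pixels:
- Red canisters at (289,150) and (238,205)
- Green canister at (302,180)
- Pink canister at (207,177)
- The bolted canister itself at (253,185)

I choose the grey upper canister at (252,150). The close crop shows it standing on the black collar, with its beak under the catch that points right. The pad is at about (260,284) in the side view and (314,199) in the top view, with the arrow pointing at it from the upper right in the side view.

>>> arm_command(moves="0 0 0 0 -0.04 0 0; 0 0 0 0 -0.04 0 0; 0 0 0 0 -0.04 0 0; 0 -0.064 0 -0.008 0 0.060 0; 0 -0.064 0 -0.010 0 0.060 0; 0 -0.064 0 -0.011 0 0.060 0; 0 -0.064 0 -0.013 0 0.058 0; 0 -0.064 0 -0.014 0 0.058 0; 0 -0.064 0 -0.016 0 0.057 0; 0 -0.064 0 -0.018 0 0.056 0", force=15)

```text
t: 1.55
tool_pos: [492.2, -403.7, 359.5]
tcp_rot: [0.64, -0.64, 0.3, -0.3]
force: [-0.5, -0.1, -0.6]
grip_width: 88.0
```

>>> arm_command(moves="0 -0.063 0 -0.018 0 0.055 0; 0 -0.063 0 -0.020 0 0.055 0; 0 -0.063 0 -0.021 0 0.053 0; 0 -0.063 0 -0.023 0 0.052 0; 0 -0.063 0 -0.024 0 0.051 0; 0 -0.063 0 -0.025 0 0.050 0; 0 -0.063 0 -0.026 0 0.049 0; 0 -0.063 0 -0.028 0 0.047 0; 0 -0.063 0 -0.028 0 0.047 0; 0 -0.063 0 -0.030 0.02 0.045 0")

```text
t: 2.8
tool_pos: [572.7, 132.8, 340.9]
tcp_rot: [0.702, -0.701, 0.086, -0.088]
force: [-0.1, -0.0, -0.0]
grip_width: 87.7
```

Run:
```python
from plan import *
from cell import robot
from h import *
p=now();print(need(p,[534.5,225.5,260,-7]))
s=Cam(robot.read_camera("side"));t=Cam(robot.read_camera("top"))
s.crop(180,60,330,200,5,"pics/s3.png");t.crop(140,140,250,225,7,"pics/t3.png")
print(s.proj([534.5,225.5,190]),t.proj([534.5,225.5,190]),s.proj(p[:3]),t.proj(p[:3]))
```

```text
t 2.80 pose [572.7 132.8 340.9] yaw -14.2 tilt 0.20 F [-0.1 -0.  -0. ] T [-0.02 -0.12 -0.02] w 87.7 j [ 0.1   0.3  -0.55  1.61  0.16  1.27 -0.73]
(np.float64(-0.12498566052482998), np.float64(-0.059767792791731764), np.float64(0.08085977427828868), np.float64(0.08054628349599527))
[[250.74697861 138.41738027]] [[183.8407737  196.46344607]] [[263.80449644 104.07824291]] [[208.28438175 178.63919679]]
```

View pics/s3.png

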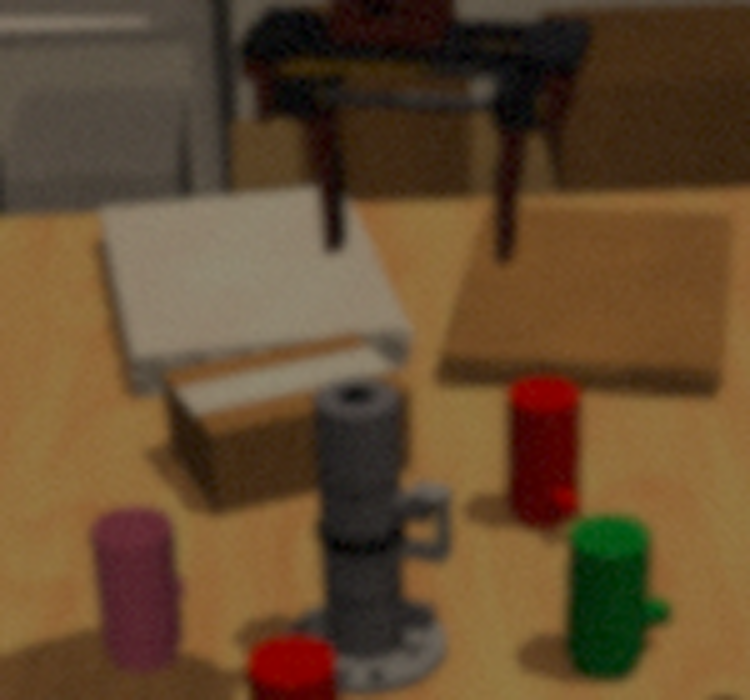

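View pics/t3.png

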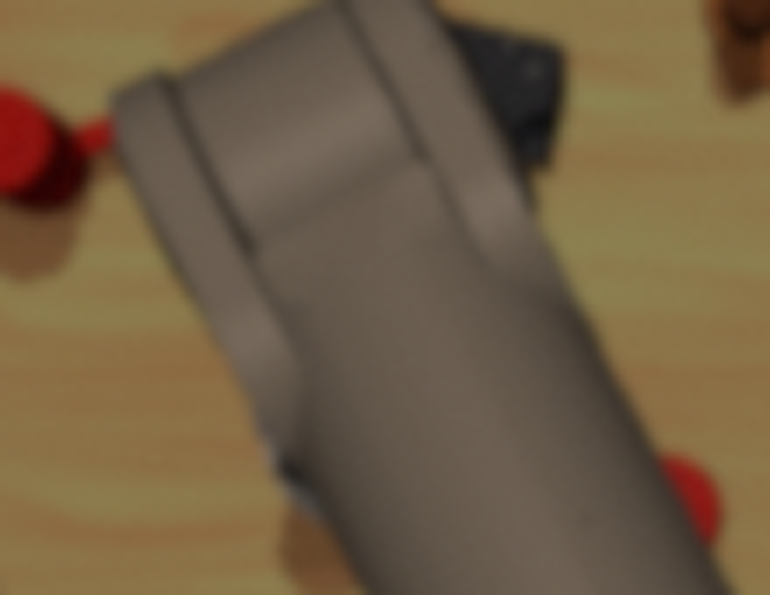

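Run:
```python
from cell import robot
from h import *
s=Cam(robot.read_camera("side"))
a=np.radians(-14.2);u=np.array([np.cos(a),np.sin(a),0]);c=np.array([572.7,132.8,340.9-17])
print(s.proj([c-u*50,c+u*50,c]),np.array([[335.5,247],[505.5,260]])/5-.5+[180,60])
```

```text
[[246.31144141 108.74618486]
 [281.72439223 110.9561797 ]
 [263.89052151 109.843232  ]] [[246.6 108.9]
 [280.6 111.5]]
```

>>> arm_command(moves="0 0 0 -0.020 0.025 0.027 0; 0 0 0 -0.020 0.025 0.027 0; 0 0 0 -0.020 0.025 0.0265 0; 0 -0.125 0 0 0.015 0 0; 0 0 0 0 0 0 0")

```text
t: 3.58
tool_pos: [534.2, 221.7, 248.7]
tcp_rot: [-0.705, 0.706, -0.045, 0.044]
force: [-0.7, -0.9, -0.0]
grip_width: 88.0
```

Run:
```python
from plan import *
from cell import robot
from h import *
p=now();print(need(p,[534.5,225.5,168,-7]))
s=Cam(robot.read_camera("side"))
s.crop(200,80,300,180,6,"pics/s4.png")
a=np.radians(p[3]);u=np.array([np.cos(a),np.sin(a),0]);c=p[:3]-[0,0,17]
print(s.proj([c-u*50,c+u*50,c]))
```

```text
t 3.58 pose [534.2 221.7 248.7] yaw -7.3 tilt 0.13 F [-0.7 -0.9 -0. ] T [-0.05 -0.09 -0.02] w 88.0 j [-0.03  0.37 -0.6   1.75  0.23  1.09 -0.83]
(np.float64(-0.004866465874141912), np.float64(-0.000231912088328179), np.float64(0.0806925148911067), np.float64(0.003821880379979066))
[[234.01549905 126.50937761]
 [266.55413018 127.00832484]
 [250.2387891  126.75814547]]
```

View pics/s4.png

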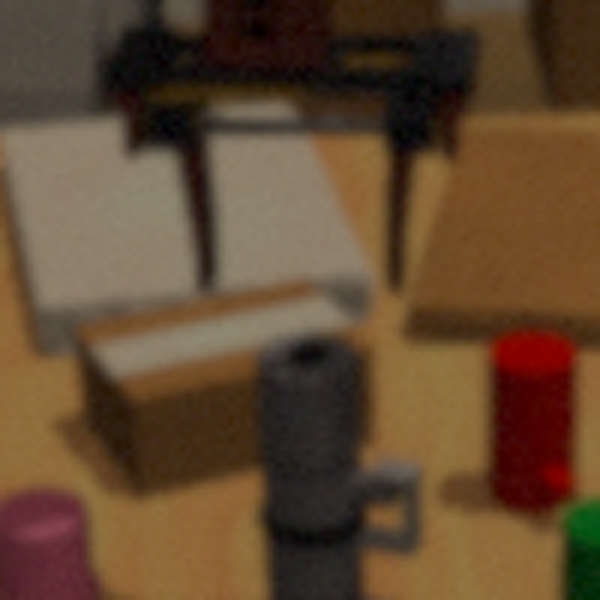

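Run:
```python
from cell import robot
from h import *
s=Cam(robot.read_camera("side"));t=Cam(robot.read_camera("top"))
for dv in (0,-.5,-1): print(s.atz([251.1,138.7+dv],190), s.atz([251.4,138.9+dv],190))
print(t.atz([183.65,196.95],190))
```

```text
[535.53999823 223.48794861 190.        ] [536.43037036 222.05301796 190.        ]
[535.64465671 226.8760331  190.        ] [536.53677061 225.43526021 190.        ]
[535.7497469  230.27809373 190.        ] [536.64360939 228.83144257 190.        ]
[532.96876143 226.08814771 190.        ]
```

>>> arm_command(moves="0 0 0 0.001 0.010 0.004 0; 0 0 0 0 0.025 0 0; 0 0 0 0 0.025 0 0; 0 0 0 0 0.020 0 0; 0 0 0 0 0 0 0", force=8)

```text
t: 4.35
tool_pos: [534.8, 226.8, 168.1]
tcp_rot: [-0.705, 0.706, -0.045, 0.043]
force: [0.7, -0.5, 0.8]
grip_width: 87.9
```

>>> arm_command(moves="0 0 0 0 0 0 60; 0 0 0 0 0 0 110; 0 0 0 0 0 0 180; 0 0 0 0 0 0 180; 0 0 0 0 0 0 180; 0 0 0 0 0 0 180", force=8)

```text
t: 5.1
tool_pos: [535.8, 227.4, 170.1]
tcp_rot: [0.706, -0.706, 0.044, -0.044]
force: [0.1, -0.1, 2.6]
grip_width: 53.8
```

Run:
```python
from plan import *
from cell import robot
from h import *
p=now()
s=Cam(robot.read_camera("side"))
s.crop(200,80,300,180,6,"pics/s5.png")
```

```text
t 5.10 pose [535.8 227.4 170.1] yaw -7.1 tilt 0.05 F [ 0.1 -0.1  2.6] T [-0.09 -0.09  0.04] w 53.8 j [-0.07  0.46 -0.57  1.82  0.3   0.95 -0.9 ]
```

View pics/s5.png

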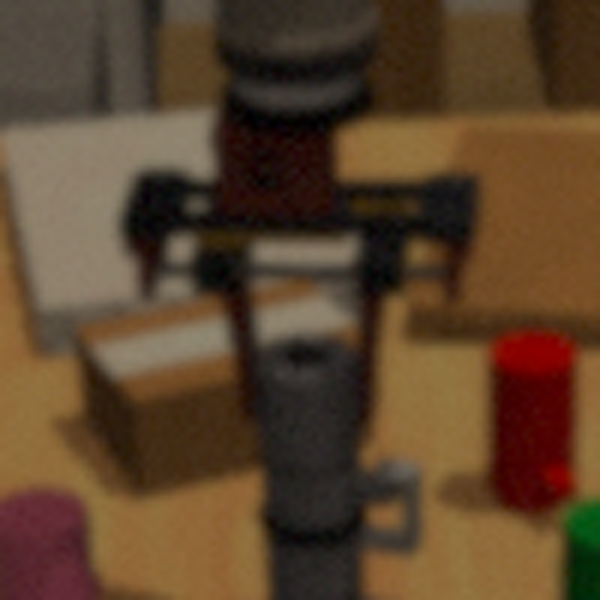

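>>> arm_command(moves="0 0 0 0.001 0 0 180; 0 -0.1 0 0 0 0 180; 0 -0.15 0 0 0 0 180; 0 -0.15 0 0 0 0 180; 0 0 0 0 0 0 180", force=20)

```text
t: 5.78
tool_pos: [536.0, 228.1, 170.0]
tcp_rot: [0.701, -0.7, -0.098, 0.098]
force: [-2.9, 1.4, 5.5]
grip_width: 53.3
```

Run:
```python
from plan import *
from cell import robot
from h import *
p=now()
s=Cam(robot.read_camera("side"))
s.crop(200,80,300,180,6,"pics/s6.png")
```

```text
t 5.78 pose [536.  228.1 170. ] yaw 15.9 tilt 0.08 F [-2.9  1.4  5.5] T [ 0.17  0.52 -0.03] w 53.3 j [-0.    0.48 -0.66  1.81  0.36  0.97 -0.54]
```

View pics/s6.png

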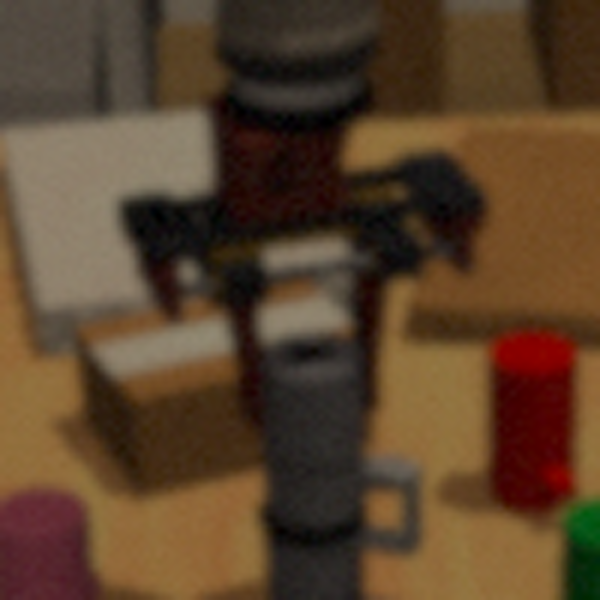

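>>> arm_command(moves="0 -0.15 0 0 0 0 180; 0 -0.15 0 0 0 0 180; 0 -0.15 0 0 0 0 180; 0 -0.18 0 0 0 0 180; 0 0 0 0 0 0 180")

```text
t: 6.45
tool_pos: [534.9, 225.8, 170.0]
tcp_rot: [-0.635, 0.636, 0.308, -0.312]
force: [-7.8, -5.3, 12.6]
grip_width: 53.7
```

Run:
```python
from plan import *
from cell import robot
from h import *
p=now()
s=Cam(robot.read_camera("side"))
s.crop(200,80,300,180,6,"pics/s7.png")
```

```text
t 6.45 pose [534.9 225.8 170. ] yaw 52.0 tilt 0.28 F [-7.8 -5.3 12.6] T [-1.4   1.64 -0.02] w 53.7 j [ 0.1   0.53 -0.8   1.81  0.44  1.    0.02]
```

View pics/s7.png

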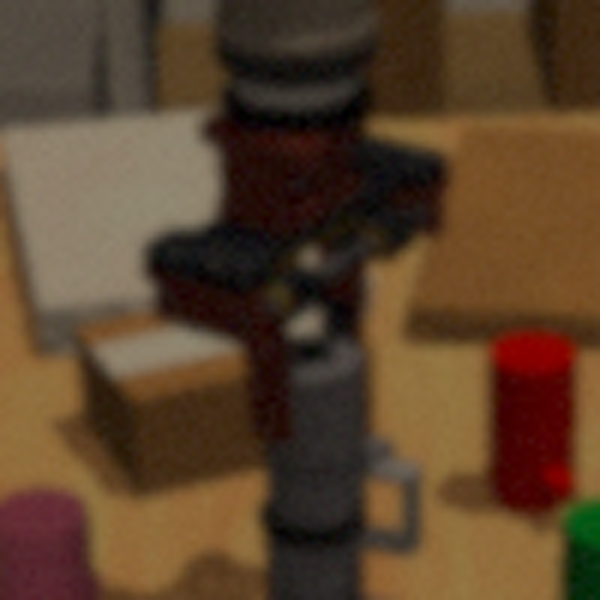

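>>> arm_command(moves="0 0 0 0 -0.005 0 180; 0 0 0 0 -0.01 0 180; 0 0 0 0 -0.015 0 180; 0 0 0 0 -0.02 0 180; 0 0 0 0 -0.02 0 180; 0 0 0 0 -0.02 0 180; 0 0 0 0 0 0 180")

```text
t: 7.38
tool_pos: [537.4, 227.9, 261.9]
tcp_rot: [-0.636, 0.636, 0.311, -0.308]
force: [-0.8, 0.7, -2.0]
grip_width: 53.9
```

Run:
```python
from plan import *
from cell import robot
from h import *
p=now()
s=Cam(robot.read_camera("side"));s.crop(200,60,300,180,6,"pics/s8.png")
```

```text
t 7.38 pose [537.4 227.9 261.9] yaw 51.9 tilt 0.22 F [-0.8  0.7 -2. ] T [ 0.01 -0.09 -0.01] w 53.9 j [ 0.14  0.43 -0.86  1.71  0.35  1.16  0.1 ]
```

View pics/s8.png

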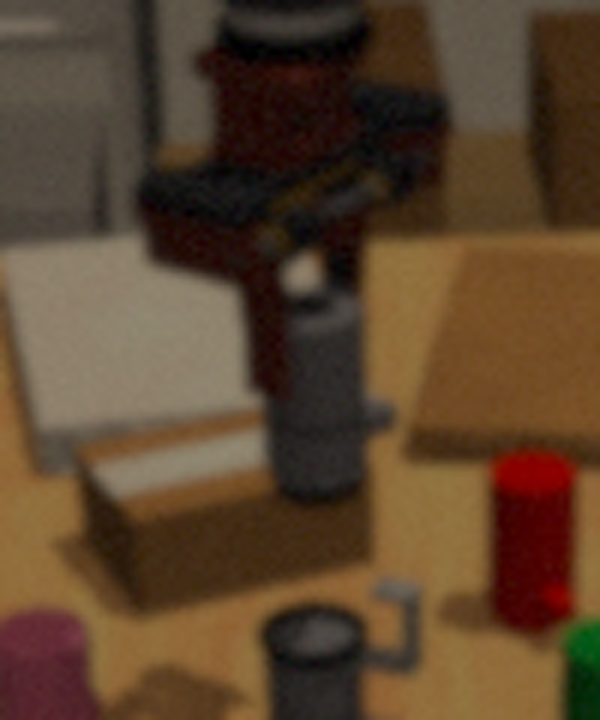

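>>> arm_command(moves="0 0.09 0 -0.016 0 -0.012 180; 0 0.085 0 -0.023 0 -0.022 180; 0 0 0 -0.031 0 -0.034 180; 0 0 0 -0.031 0 -0.034 180; 0 0 0 -0.031 0 -0.034 180; 0 0 0 -0.031 0 -0.034 180; 0 0 0 -0.031 0 -0.034 180; 0 0 0 -0.031 0 -0.034 180; 0 0 0 -0.031 0 -0.034 180; 0 0 0 -0.02 0 -0.022 180")

```text
t: 8.68
tool_pos: [532.4, -179.3, 258.5]
tcp_rot: [0.661, -0.661, -0.251, 0.253]
force: [0.4, 0.7, -1.1]
grip_width: 53.7
```

Run:
```python
from plan import *
p=now();print(np.round(need(p,[537,-216.5,140,p[3]]),4))
```

```text
t 8.68 pose [ 532.4 -179.3  258.5] yaw 41.7 tilt 0.12 F [ 0.4  0.7 -1.1] T [-0.01 -0.11 -0.07] w 53.7 j [ 0.78  0.36 -0.71  1.77  0.26  1.11  0.71]
[ 0.     -0.0213  0.1185 -0.0309]
```

>>> arm_command(moves="0 0 0 -0.011 0.02 -0.016 180; 0 0 0 -0.010 0.03 -0.015 180; 0 0 0 0 0.03 0 180; 0 0 0 0 0.02 0 180; 0 0 0 0 0.01 0 180; 0 0 0 0 0 0 180")

```text
t: 9.43
tool_pos: [538.5, -212.9, 149.2]
tcp_rot: [0.661, -0.66, -0.253, 0.253]
force: [-0.1, 0.6, -1.8]
grip_width: 53.8
```

Run:
```python
from plan import *
from cell import robot
from h import *
p=now()
s=Cam(robot.read_camera("side"));t=Cam(robot.read_camera("top"));s.crop(210,215,320,310,7,"pics/s9.png");t.crop(270,140,360,230,7,"pics/t9.png")
```

```text
t 9.43 pose [ 538.5 -212.9  149.2] yaw 41.9 tilt 0.05 F [-0.1  0.6 -1.8] T [ 0.02 -0.12 -0.01] w 53.8 j [ 0.76  0.5  -0.64  1.84  0.37  0.92  0.68]
```

View pics/s9.png

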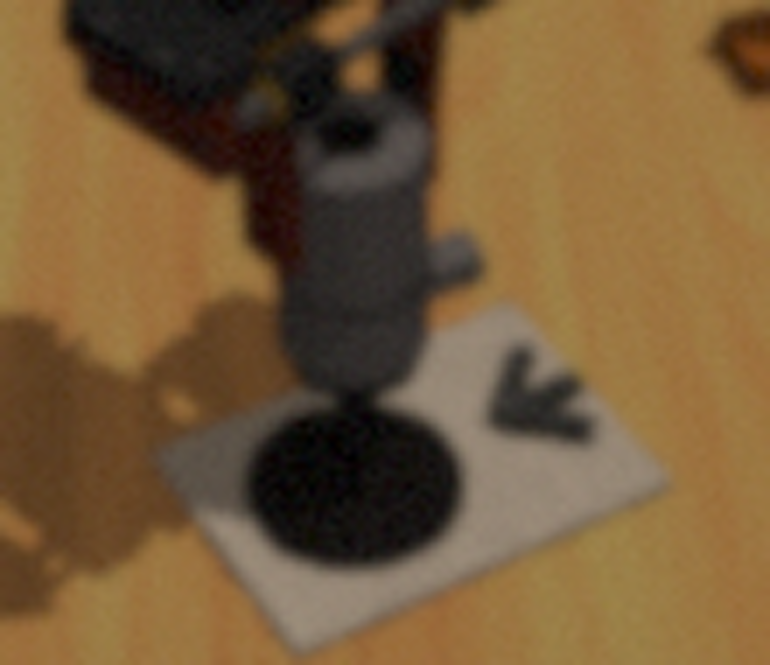

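View pics/t9.png

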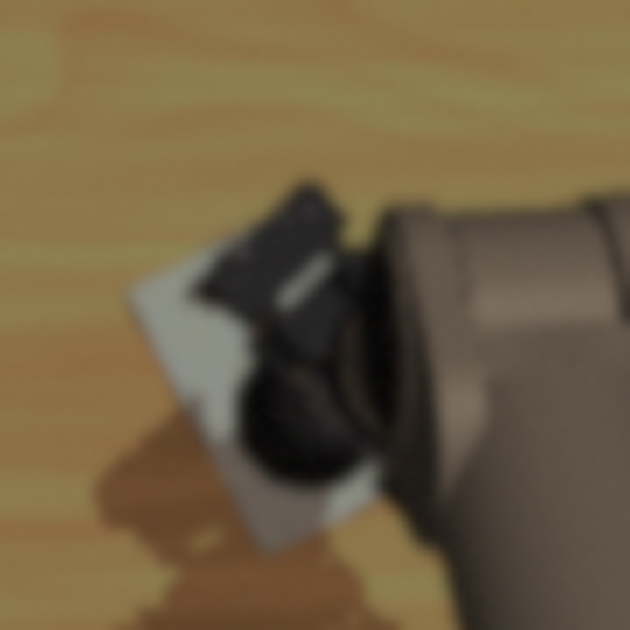

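```bash
cat > ov.py <<'E'
import sys
from h import *
def overlay(c,x0,y0,x1,y1,k,fn,pos,yaws,sx=0,sy=0):
    im=cv2.resize(c.img[y0:y1,x0:x1,::-1],None,fx=k,fy=k,interpolation=cv2.INTER_CUBIC)
    im=np.clip(im.astype(float)*1.6,0,255).astype(np.uint8)
    def px(P): return np.round((c.proj(P)+[sx,sy]-[x0,y0]+.5)*k-.5).astype(np.int32)
    ph=np.linspace(0,2*np.pi,60);ring=lambda r,z:np.stack([pos[0]+r*np.cos(ph),pos[1]+r*np.sin(ph),0*ph+pos[2]+z],1)
    for r,z in((27,100),(27,10),(23,0)): cv2.polylines(im,[px(ring(r,z))],True,(255,255,0),1)
    for yw,col in zip(yaws,[(0,255,0),(0,0,255),(255,0,255)]):
        a=np.radians(yw);u=np.array([np.cos(a),np.sin(a),0]);v=np.array([-u[1],u[0],0]);o=np.array(pos)
        f=lambda r:np.array([o+u*r+v*s+[0,0,z] for s,z in((8,20),(8,34),(-8,34),(-8,20))])
        A,B=px(f(27)),px(f(48));cv2.polylines(im,[B],True,col,1)
        for i in range(4):cv2.line(im,tuple(int(q) for q in A[i]),tuple(int(q) for q in B[i]),col,1)
    cv2.imwrite(fn,im)
E
python3 - <<'E'
from cell import robot
from ov import *
from plan import now
p=now();s=Cam(robot.read_camera("side"))
overlay(s,210,215,320,310,7,"pics/o1.png",[p[0],p[1],p[2]-80],[27,37])
E
```

```text
t 9.53 pose [ 539.2 -213.3  150.5] yaw 41.9 tilt 0.08 F [-0.4  1.1 -0.7] T [-0.02 -0.04  0.05] w 53.7 j [ 0.76  0.5  -0.64  1.84  0.37  0.92  0.68]
```

View pics/o1.png

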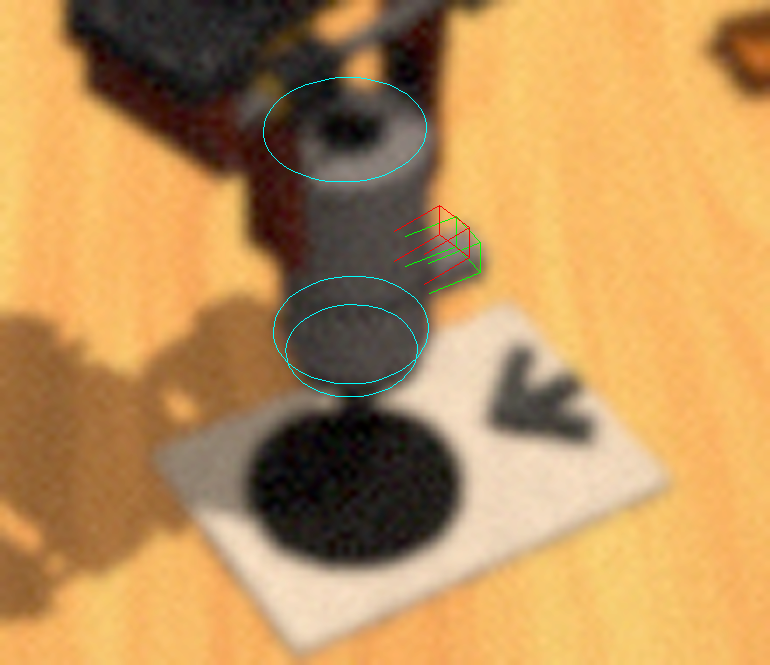

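>>> arm_command(moves="0 0 0 -0.002 0.012 -0.001 180; 0 0 0 -0.002 0.015 0 180; 0 0 0 0 0.014 0 180; 0 0 0 0 0.008 0 180; 0 0 0 0 0 0 180; 0 0 0 0 0 0 180")

```text
t: 10.32
tool_pos: [536.5, -216.9, 100.9]
tcp_rot: [-0.66, 0.66, 0.253, -0.253]
force: [0.7, 0.2, -0.8]
grip_width: 53.9
```

Run:
```python
from cell import robot
from ov import *
from plan import now
p=now();s=Cam(robot.read_camera("side"));s.crop(210,215,320,310,7,"pics/s10.png")
overlay(s,210,215,320,310,7,"pics/o2.png",[p[0],p[1],p[2]-80],[27,32],.9,.5)
```

```text
t 10.32 pose [ 536.5 -216.9  100.9] yaw 41.9 tilt 0.03 F [ 0.7  0.2 -0.8] T [-0.01 -0.13 -0.04] w 53.9 j [ 0.74  0.56 -0.61  1.87  0.42  0.84  0.64]
```

View pics/o2.png

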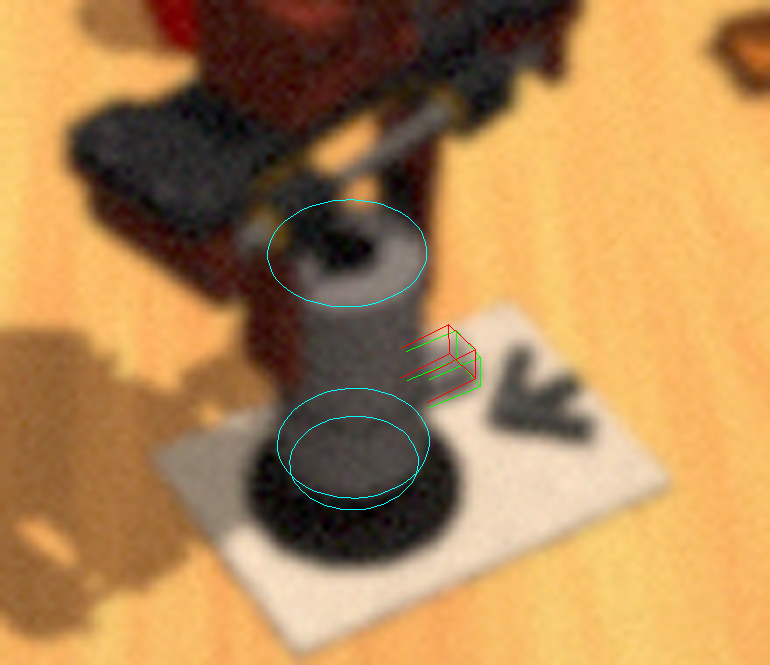

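>>> arm_command(moves="0 0 0 0.001 0.003 0.001 180; 0 0 0 0 0.003 0 180; 0 0 0 0 0.002 0 180; 0 0 0 0 0.001 0 180; 0 0 0 0 0.001 0 180; 0 0 0 0 0 0 180")

```text
t: 11.12
tool_pos: [536.2, -215.6, 90.6]
tcp_rot: [0.66, -0.66, -0.253, 0.253]
force: [0.2, -0.7, -1.5]
grip_width: 53.9
```

```bash
python3 -c "
from plan import now
now()"
```

```text
t 11.12 pose [ 536.2 -215.6   90.6] yaw 41.9 tilt 0.00 F [ 0.2 -0.7 -1.5] T [-0.01 -0.15 -0.03] w 53.9 j [ 0.73  0.58 -0.6   1.88  0.44  0.82  0.63]
```

>>> arm_command(moves="0 0 0 0 0.001 0 180; 0 0 0 0 0.001 0 180; 0 0 0 0 0 0 180; 0 0 0 0 0 0 180")

```text
t: 11.62
tool_pos: [536.6, -215.6, 89.9]
tcp_rot: [-0.66, 0.661, 0.253, -0.253]
force: [-3.5, 1.3, 9.6]
grip_width: 53.9
```

```bash
python3 -c "
from plan import now
now()"
```

```text
t 11.62 pose [ 536.6 -215.6   89.9] yaw 41.9 tilt 0.06 F [-3.5  1.3  9.6] T [0.05 0.83 0.  ] w 53.9 j [ 0.73  0.58 -0.6   1.88  0.44  0.82  0.63]
```

>>> arm_command(moves="0 0 0 0 0 0 95; 0 0 0 0 0 0 85; 0 0 0 0 0 0 70; 0 0 0 0 0 0 40; 0 0 0 0 0 0 0; 0 0 0 0 0 0 0; 0 0 0 0 0 0 0")

```text
t: 12.5
tool_pos: [536.3, -215.6, 88.7]
tcp_rot: [-0.66, 0.66, 0.253, -0.253]
force: [0.3, -0.1, 1.1]
grip_width: 87.3
```

Run:
```python
from cell import robot
from ov import *
from plan import now
p=now();s=Cam(robot.read_camera("side"))
overlay(s,210,215,320,310,7,"pics/o3.png",[p[0],p[1],10],[27],.9,.5)
```

```text
t 12.50 pose [ 536.3 -215.6   88.7] yaw 41.9 tilt 0.00 F [ 0.3 -0.1  1.1] T [-0.01 -0.1   0.02] w 87.3 j [ 0.73  0.58 -0.6   1.88  0.44  0.82  0.63]
```

View pics/o3.png

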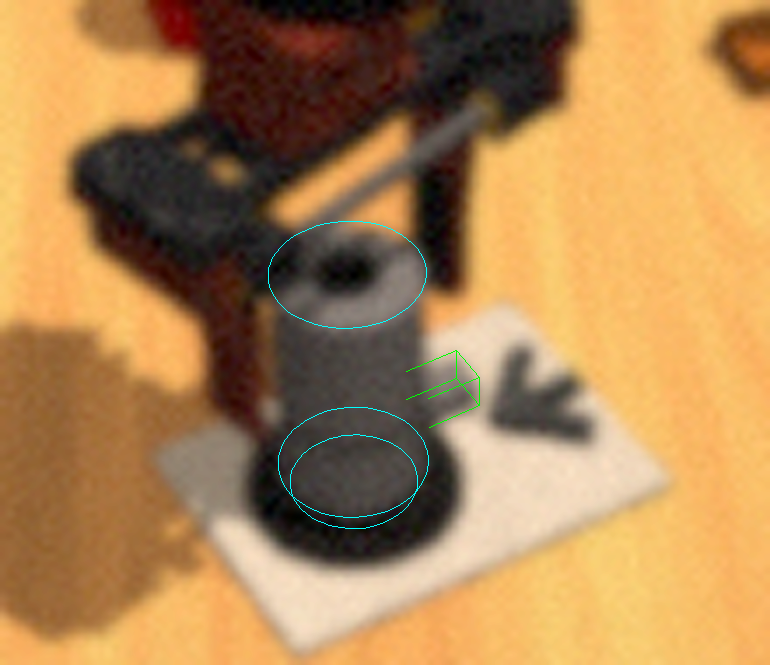

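>>> arm_command(moves="0 0 0 0 -0.01 0 0; 0 0 0 0 -0.02 0 0; 0 0 0 0 -0.04 0 0; 0 0 0 0 -0.05 0 0; 0 0 0 0 -0.05 0 0; 0 0 0 0.02 0 0.05 0; 0 0 0 0.02 0 0.05 0; 0 0 0 0.02 0 0.05 0; 0 0 0 0 0 0.05 0; 0 0 0 0 0 0 0")

```text
t: 13.8
tool_pos: [445.8, -23.6, 260.1]
tcp_rot: [-0.659, 0.661, 0.255, -0.255]
force: [0.0, -0.2, 0.7]
grip_width: 87.9
```

Run:
```python
from cell import robot
from ov import *
from plan import now
p=now();s=Cam(robot.read_camera("side"));t=Cam(robot.read_camera("top"))
overlay(s,210,215,320,310,7,"pics/o4.png",[536.5,-215.6,10],[27],.9,.5)
overlay(t,270,150,360,230,7,"pics/o5.png",[536.5,-215.6,10],[27])
cv2.imwrite("pics/t11.png",t.img[:,:,::-1])
```

```text
t 13.80 pose [445.8 -23.6 260.1] yaw 42.2 tilt 0.15 F [ 0.  -0.2  0.7] T [-0.02 -0.16  0.  ] w 87.9 j [ 0.69  0.15 -0.84  2.01  0.13  1.04  0.53]
```

View pics/o4.png

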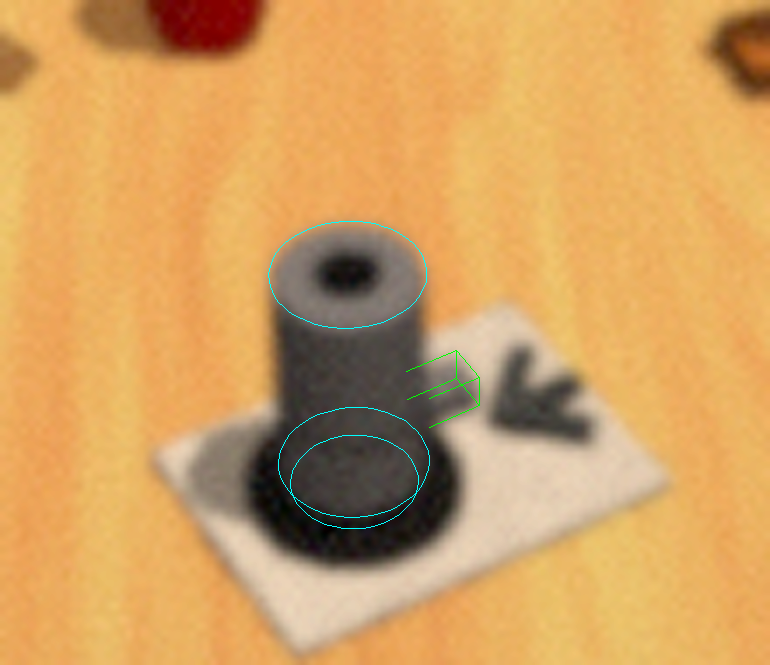

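View pics/o5.png

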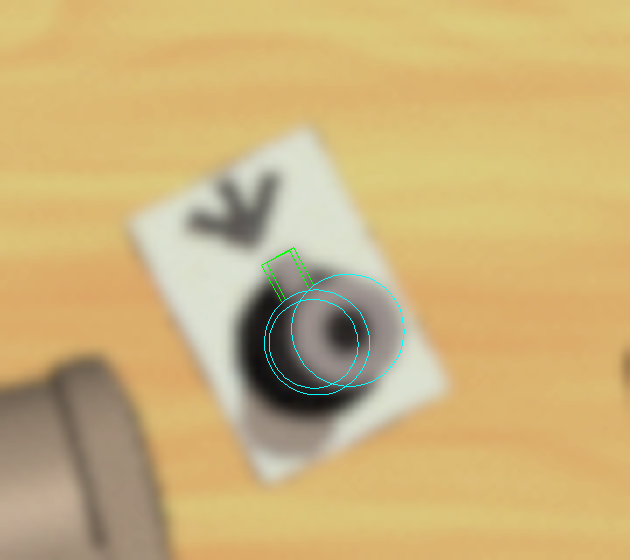

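View pics/t11.png

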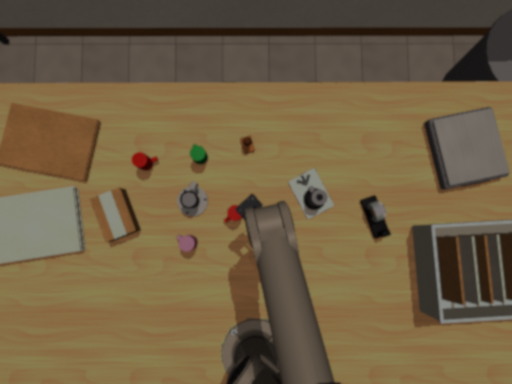

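```bash
python3 -c "
from cell import robot
print(robot.sign_off())"
```

```text
the job is handed in; nothing more can be done
None
```

The spare label dispenser now stands upright on the rubber pad with its beak towards the pointer, and the job was handed in at about 14 s of the 42 s allowed. I gripped it on the bolted dispenser, twisted it about 59° so the beak was clear of the catch, and lifted it about 90 mm. I then carried it over, lowered it until it touched the pad at about 10 N, let go and backed off.

**Last checks:**
- **Placing:** Both cameras show it standing on the pad. By the overlay its axis is within about 4 mm of the pad's centre. Its beak is at about 27–29°, against about 27° for the pointer's direction.
- **Bystanders:** The last top picture shows the tape dispenser, stamp and carton where they were at the start. I compared these by eye only.
- **Robot:** The arm was clear and touching nothing, with force readings under 1 N.

**Disagreement between checks:** The two cameras differed by about 7 mm in y on where the pad's centre is, so I placed the dispenser between the two readings. The remaining error is well within the 15 mm allowed.

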